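# Put the grooming things back in their trays and the toothbrush on its charger

### The arm

A 7-joint arm with a two-finger parallel gripper is mounted at the origin on the work surface. World frame = base frame: x ahead of the robot, y to its left, z up, the work surface at z = 0. Lengths are in m, angles in rad, forces in N, time in s.
With the tool pointing down it reaches from about 0.425 to 0.875 m from the base axis. Payload 4.7 kg.
Tool frame: the origin (TCP) lies between the finger pads; the fingertips stand 14 mm ahead of it and the grasp point (between the pads) lies 5 mm behind it; z points along the fingers, y is the line along which they close (so a half turn about z gives the same grasp; the last joint's range is limited). The gripper opens to 87 mm and grips with 3 to 60 N. Pads are 19 mm wide; open, the fingers measure 117 mm over their backs; the gripper's body (75 mm by 190 mm) begins 51 mm behind the grasp point.
Start: joints at [-1.243, 0.321, -0.07, 1.45, 0.023, 1.371, -0.057], TCP at [0.201, 0.618, 0.237] pointing down, gripper open.
Joint ranges: [-2.86, 2.86], [-0.3, 2.09], [-1.38, 1.24], [0.06, 2.45], [-1.56, 4.7], [0.09, 2.05], [-2.69, 2.69]. Speed limits (rad/s): [2.57, 2.57, 3.14, 3.14, 3.14, 3.14, 3.14].

### API

Orientations are given as a rotation vector (axis times angle).
In Python, from bench import ctrl gives the robot as it stands.
- The arm moves only by the shell command python3 -m inch 'ROWS' [OPENING] [FORCE]. ROWS is JSON, a list of rows, each a list of 6 numbers: the shift along the world's x, y, z in mm, then the turn, a rotation vector about the world's x, y, z in degrees. In form: [[tx, ty, tz, rx, ry, rz], ...]. A call has 1 to 20 rows; each row is the pose to reach, as a shift and turn from the pose commanded when the call began; what a row does not reach only later rows make up. A row lasts 1/8 s, in which the tool goes at most 62.5 mm and 10.7 degrees, less where a joint would pass 70% of its speed; a pose out of reach is approached as far as the arm can. A call with a gripper value outside its range is refused whole. OPENING is the finger opening in mm, from 0 to 87, set as the call begins (- or left out, the last holds). The fingers move at their own pace and stop on an object; FORCE is the grip in N (left out, the last holds). Time passes only in rows, so rows that repeat a pose let the fingers close. It gives the time, the measured TCP pose, the force, the opening and the grip force at its end, in the units of the state.
- ctrl.get_state(): the state, without advancing time (a new reading comes with each control period).
- ctrl.get_image(name): name is "side" or "top"; returns (picture, depth): 384x512x3 uint8, red, green, blue; 384x512 float32, m along the optical axis (not along the pixel's ray), 0 where there is no reading.
- ctrl.camera_params(name): a dict with "mtx" (3x3 intrinsics, pixels), "T" (4x4, takes a point from camera to world coordinates). Camera axes: x right, y down, z forward; pixel columns grow to the right and rows downward; lengths in m; the calibration is good to about 2 mm. A picture is of the moment at which its call begins. camera_params takes no time and is no camera call.
- ctrl.close_job(): hands the job in; it is judged then, once.
The state is a dict: "time": time; "joint_positions": joint angles; "qd": joint speeds; "joint_torque": joint torques, N m; "position": TCP position; "tool_rot": TCP orientation; "ft_force": force on the tool from outside, world axes, zero at the start; "torque": the same for the moment, N m; "grip_width": opening from 0.0 (shut) to 1.0 (fully open); "grip_force": force on a finger pad.
Only numpy, scipy, OpenCV 4.12 (cv2) and the standard library are available. Lean on these libraries where they do the work, as an engineer would, in place of code of your own. Each camera call takes 0.05 s, during which the arm holds its last target. There are 200 camera calls.

### The job

Put the four grooming things on the cabinet shelf back where they belong: lay the green comb, the tweezers and the lip balm tin (lid up) flat in the white organizer tray whose liner shows that thing's silhouette, each lying on its silhouette and pointing the same way as it, and stand the grey toothbrush handle upright in its charging base. Set them down rather than drop them, and leave the nail polish and the amber bottle standing where they are.

Things in the scene. Friction and masses are not known exactly. Their poses are not given: they have to be found in the camera images.
- comb: Loose green plastic comb lying flat, 160 long, 30 wide, 6 thick. Origin on its underside where handle and toothed part meet, midway across the 30 mm width; the toothed part (solid to the fingers, 30 wide, y -15 to +15) runs from the origin 100 along +x, the teeth point to -y; the handle (13 wide, centred at y = +8) runs 60 along -x. z up. It balances about 25 along +x from the origin. (sizes in mm)
- tweezers: Loose chrome tweezers lying flat, rigid, 96 long, 9 high. Origin on the underside at the joined end; +x runs along them to the open tips at 96. From x = 25 to 67 the two arms are parallel and measure 14 across (y): grip there; they balance near x = 45. z up. (sizes in mm)
- tin: Loose closed round aluminium lip balm tin, 40 diameter, 18 high, lid up. Origin at the centre of its underside, z up. (sizes in mm)
- toothbrush: Loose grey electric toothbrush handle without brush head, standing upright: black foot 34 diameter and 8 high, grey barrel 29 diameter up to 140, rounded shoulder to 152, thin metal shaft 4 diameter up to 163. Origin at the centre of its underside, z up along it. (sizes in mm)
- tray_comb: White organizer tray, 180 long (its x) x 96 wide (its y) x 16 high, walls 3 thick, fixed to the shelf by its non-slip feet; dark liner whose top is 5 above the tray's underside; origin at the centre of its underside. Its liner shows a pale comb silhouette: with the comb in it, the comb's origin lies at x = -20, y = 0 of the tray and the comb's x and y axes lie along the tray's. (sizes in mm)
- tray_tweezers: White organizer tray, 180 long (its x) x 96 wide (its y) x 16 high, walls 3 thick, fixed to the shelf by its non-slip feet; dark liner whose top is 5 above the tray's underside; origin at the centre of its underside. Its liner shows a pale tweezers silhouette (two thin arms, much smaller than the comb's): with the tweezers in it, their origin (joined end) lies at x = -47.5, y = 0 of the tray and they point along the tray's +x. (sizes in mm)
- tray_round: White organizer tray, 180 long (its x) x 96 wide (its y) x 16 high, walls 3 thick, fixed to the shelf by its non-slip feet; dark liner whose top is 5 above the tray's underside; origin at the centre of its underside. Its liner shows a pale disc, 46 diameter, with a thin dark ring in it, centred at the tray's origin: the tin's place. (sizes in mm)
- charger: White round charging base of the toothbrush, 70 diameter, fixed: a round well with a grey floor and a black disc in its middle, 54 diameter at the rim, floor 8 and rim 16 above the shelf. Origin at the centre of its underside. (sizes in mm)
- polish: Loose nail polish bottle, a bystander: red square body 28 x 28 x 36 with a black cap, 66 high in all. Origin at the centre of its underside. (sizes in mm)
- serum: Loose amber glass dropper bottle, a bystander: 38 diameter, 80 high in all. Origin at the centre of its underside. (sizes in mm)
There are look-alikes about, which are no part of the job. What is meant by the tin is not black or blue, and is the larger of those in its own colour.

How it is judged:
At the end, for the whole second after the job is handed in: Comb, tweezers, tin lie flat in their own trays within 13 mm of the silhouette along and across, comb and tweezers within 0.2 rad; the handle stands upright (0.06 rad) in the charger well; all at rest; nail polish and amber bottle upright, within 15 mm of their start (x of comb in the frame of tray_comb between -0.033 and -0.007 m and y of comb in the frame of tray_comb between -0.013 and 0.013 m and z of comb in the frame of tray_comb between 0.002 and 0.009 m and angle between each of comb, tweezers, tin's own z axis and vertical below 0.08 rad and angle between the x axis of comb and the x axis of tray_comb, either way round below 0.2 rad and x of tweezers in the frame of tray_tweezers between -0.0605 and -0.0345 m and y of tweezers in the frame of tray_tweezers between -0.013 and 0.013 m and z of tweezers in the frame of tray_tweezers between 0.002 and 0.009 m and angle between the x axis of tweezers and the x axis of tray_tweezers, either way round below 0.2 rad and x of tin in the frame of tray_round between -0.013 and 0.013 m and y of tin in the frame of tray_round between -0.013 and 0.013 m and z of tin in the frame of tray_round between 0.002 and 0.009 m and horizontal distance between toothbrush and charger below 0.013 m and z of toothbrush in the frame of charger between 0.005 and 0.012 m and angle between toothbrush's own z axis and vertical below 0.06 rad and linear speed of each of comb, tweezers, tin, toothbrush below 0.02 m/s and distance of each of polish, serum from where it was at the start of the episode below 0.015 m and angle between each of polish, serum's own z axis and vertical below 0.1 rad); the robot touches nothing.
It fails at once if a thing is let go of in the air and falls more than about 25 mm (faster than 0.7 m/s while no finger touches it) ((contact force between the fingers and comb below 0.001 N and linear speed of comb above 0.7 m/s) or (contact force between the fingers and tweezers below 0.001 N and linear speed of tweezers above 0.7 m/s) or (contact force between the fingers and tin below 0.001 N and linear speed of tin above 0.7 m/s) or (contact force between the fingers and toothbrush below 0.001 N and linear speed of toothbrush above 0.7 m/s)).
It fails at once if the polish bottle is pushed more than 15 mm away or tipped (distance of polish from where it was at the start of the episode above 0.015 m or angle between polish's own z axis and vertical above 0.3 rad).
It fails at once if the serum bottle is pushed more than 15 mm away or tipped (distance of serum from where it was at the start of the episode above 0.015 m or angle between serum's own z axis and vertical above 0.3 rad).
It also fails if it takes over 128 s, if anything falls off the work surface, if the arm or the gripper's body presses on something with over 40 N, if the wrist force passes 120 N, or if a joint passes its speed limit or range.

## Working session

There is one attempt and no reset: what is moved stays moved. The work goes in short steps, Python scripts to look and compute and a shell command to move; the robot and the scene stay as the last step left them, time stands still between calls to the robot, and variables do not carry over. Pictures are saved under pics/ and viewed, at most 16 in all, crops included, and the job is handed in when it is done.

```bash
ls; mkdir -p pics
python3 - <<'E'
from bench import ctrl
import cv2,numpy as np
s=ctrl.get_state();print(s['time'],s['position'],s['tool_rot'])
for n in('top','side'):
    im,d=ctrl.get_image(n);np.savez(f'pics/{n}0.npz',im=im,d=d)
    cv2.imwrite(f'pics/{n}0.png',im[:,:,::-1])
    p=ctrl.camera_params(n);print(n,p['mtx'],p['T'].round(4))
E
```

```text
pics
0.0 [0.20052983 0.61774844 0.23544946] [-4.90789781e-01 -3.10283360e+00  2.97753388e-03]
top [[420.18642562   0.         261.11612291]
 [  0.         420.18642562 189.93947334]
 [  0.           0.           1.        ]] [[ 0.0045 -0.9972  0.074   0.4635]
 [-0.9999 -0.0038  0.0095 -0.0018]
 [-0.0092 -0.0741 -0.9972  1.3788]
 [ 0.      0.      0.      1.    ]]
side [[433.70967942   0.         254.48121988]
 [  0.         433.70967942 197.91763326]
 [  0.           0.           1.        ]] [[ 0.755  -0.3753  0.5377 -0.1002]
 [-0.6555 -0.4566  0.6015 -0.7494]
 [ 0.0198 -0.8066 -0.5907  0.7823]
 [ 0.      0.      0.      1.    ]]
```

View pics/top0.png

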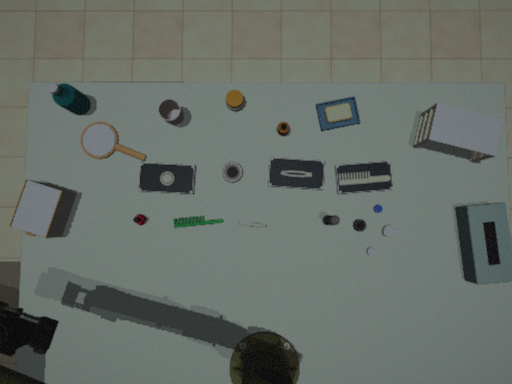

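View pics/side0.png

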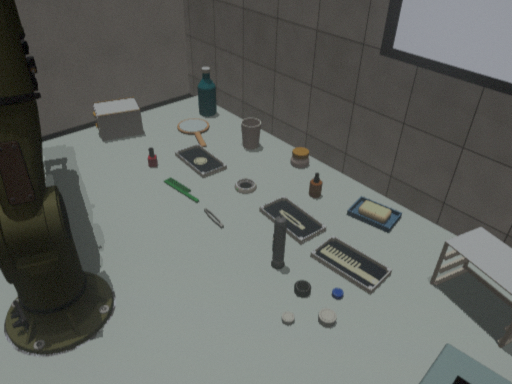

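The top view shows the trays as round (167,178), tweezers (297,173) and comb (363,177), with the charger at (233,172). The comb is at (198,221), the tweezers at (252,224), the toothbrush at (331,219) and the larger pale tin at (388,231). Next I'll enlarge both views for detail.

```bash
cat > h.py <<'E'
from bench import ctrl
import cv2,numpy as np
def load(n,k=0):
    z=np.load(f'pics/{n}{k}.npz');return z['im'],z['d']
def shot(n,k):
    im,d=ctrl.get_image(n);np.savez(f'pics/{n}{k}.npz',im=im,d=d);return im,d
def onplane(n,uv,z):
    p=ctrl.camera_params(n);T=np.array(p['T']);uv=np.atleast_2d(uv).astype(float)
    r=np.c_[uv,np.ones(len(uv))]@np.linalg.inv(p['mtx']).T@T[:3,:3].T;o=T[:3,3]
    return o+r*((z-o[2])/r[:,2])[:,None]
def cloud(n,d):
    p=ctrl.camera_params(n);T=np.array(p['T']);v,u=np.mgrid[:d.shape[0],:d.shape[1]]
    P=np.stack([u,v,np.ones_like(u)],-1)@np.linalg.inv(p['mtx']).T*d[...,None]
    return P@T[:3,:3].T+T[:3,3]
def tri(uvt,uvs):
    A=[]
    for n,uv in(('top',uvt),('side',uvs)):
        p=ctrl.camera_params(n);M=p['mtx']@np.linalg.inv(p['T'])[:3]
        A+=[uv[0]*M[2]-M[0],uv[1]*M[2]-M[1]]
    X=np.linalg.svd(np.array(A))[2][-1];return X[:3]/X[3]
E
python3 - <<'E'
from h import *
im,d=load('top');c=im[155:260,132:402,::-1]
a=cv2.resize(np.clip(c*1.5,0,255).astype('uint8'),(799,311),interpolation=cv2.INTER_CUBIC)
im2,d2=load('side');c2=im2[140:330,145:400,::-1]
cv2.imwrite('pics/topz.png',a)
cv2.imwrite('pics/sidez.png',cv2.resize(np.clip(c2*1.5,0,255).astype('uint8'),(797,594),interpolation=cv2.INTER_CUBIC))
for n,D in(('top',d),('side',d2)):
    P=cloud(n,D)
    for nm,(u,v) in (dict(comb=(190,222),floor=(215,200),lineR=(150,185),lineT=(280,180),lineC=(345,187),tin=(388,231),polish=(140,219),serum=(283,128),tb=(331,219),chg=(233,172)) if n=='top' else dict(tin=(327,315),comb=(176,185),liner=(340,255))).items():
        print(n,nm,P[v,u].round(4))
E
```

```text
top comb [0.4596 0.2433 0.0037]
top floor [0.532  0.1626 0.0022]
top lineR [0.5801 0.3762 0.0077]
top lineT [ 0.5986 -0.0506  0.0031]
top lineC [ 0.576  -0.2629  0.0068]
top tin [ 0.4336 -0.3983  0.0149]
top polish [0.4685 0.3959 0.0425]
top serum [ 0.7586 -0.0578  0.0624]
top tb [ 0.4706 -0.1938  0.1514]
top chg [0.624  0.1039 0.0076]
side tin [ 0.431  -0.4013  0.0221]
side comb [0.4607 0.2487 0.0065]
side liner [ 0.6145 -0.2871  0.005 ]
```

View pics/topz.png

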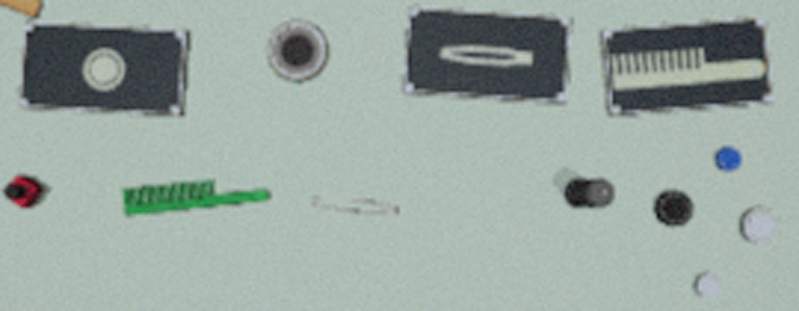

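View pics/sidez.png

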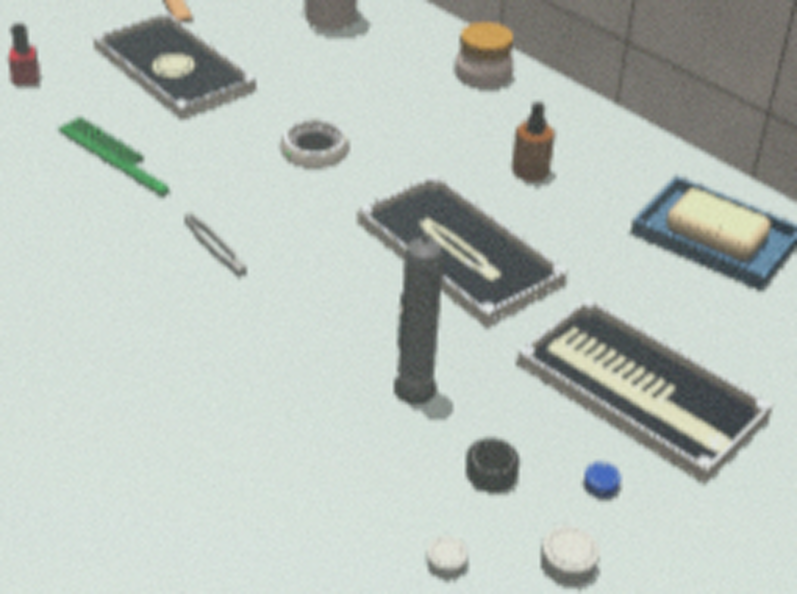

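The enlarged views show the comb's teeth pointing up-image (+x) and its handle to the right (-y), the same as its silhouette. The tweezers' blunt end is on the right in both the object and the silhouette. The tin is at about (388,231) in the top view and (327,315) in the side view. Now I'll measure from both views.

```bash
cat > meas.py <<'E'
from h import *
def comps(n,mask,z,box,amin,lab):
    m=np.zeros(mask.shape,'uint8');u0,v0,u1,v1=box;m[v0:v1,u0:u1]=mask[v0:v1,u0:u1]
    k,L,st,c=cv2.connectedComponentsWithStats(m)
    for i in range(1,k):
        if st[i,4]<amin: continue
        v,u=np.nonzero(L==i);W=onplane(n,np.c_[u,v],z)[:,:2]
        (cx,cy),(w,h),a=cv2.minAreaRect((W*1000).astype('float32'))
        e=np.linalg.eigh(np.cov((W).T))[1][:,1];e*=np.sign(e[1])
        print(n,lab,'px',c[i].round(1),'cen',(W.mean(0)*1000).round(1),'rect',round(cx,1),round(cy,1),round(w),round(h),'ang',np.degrees(np.arctan2(e[1],e[0])).round(1))
E
python3 - <<'E'
from meas import *
im,d=load('top');g=im.max(2).astype(int);hsv=cv2.cvtColor(im,cv2.COLOR_RGB2HSV).astype(int);H,S,V=[hsv[...,i] for i in range(3)]
B={'R':(136,160,200,200),'T':(266,155,328,192),'C':(333,158,396,198)}
bg=np.median(g[195:215,200:230]);print('bg',bg)
dark=cv2.morphologyEx((g<80).astype('uint8'),cv2.MORPH_OPEN,np.ones((2,2)))
for k,b in B.items():
    m=(g<80).astype('uint8')*0;u0,v0,u1,v1=b
    dk=(g[v0:v1,u0:u1]<80).astype('uint8');cs,_=cv2.findContours(dk,0,2);cc=max(cs,key=cv2.contourArea)
    mm=np.zeros_like(dk);cv2.drawContours(mm,[cc],-1,1,-1);m[v0:v1,u0:u1]=mm
    comps('top',m,.005,b,500,'liner'+k)
    inn=cv2.erode(m,np.ones((5,5)))&(g>100);comps('top',inn,.005,b,10,'sil'+k)
comps('top',(H>45)&(H<75)&(S>120),.006,(165,205,235,235),20,'comb')
comps('top',g<60,.152,(318,208,336,228),5,'tb')
comps('top',(g<70),.008,(222,160,245,184),20,'chgdisc')
im2,d2=load('side');g2=im2.max(2).astype(int);hsv=cv2.cvtColor(im2,cv2.COLOR_RGB2HSV).astype(int)
comps('side',(hsv[...,0]>45)&(hsv[...,0]<80)&(hsv[...,1]>100),.006,(155,170,205,210),20,'comb')
print(im[226:237,381:396].mean(2).astype(int))
print(im[216:232,234:270].mean(2).astype(int))
print(cloud('top',d)[210:228,322:342,2].round(3)*1000//1)
E
```

```text
bg 127.0
top linerR px [166.5 177.9] cen [603.9 323.1] rect 603.0 321.3 181 92 ang 86.7
top silR px [166.7 178. ] cen [603.6 322.4] rect 603.7 323.0 40 43 ang 123.5
top linerT px [296.2 173.1] cen [ 621.3 -103.6] rect 619.9 -104.4 176 92 ang 86.7
top silT px [296.9 173.4] cen [ 620.6 -106. ] rect 620.1 -103.0 17 99 ang 87.1
top linerC px [365.1 169.1] cen [ 635.3 -329.7] rect 628.5 -321.3 58 179 ang 92.8
top comb px [194.  221.9] cen [460.  229.9] rect 463.7 217.0 26 157 ang 92.4
top tb px [327.9 219.8] cen [ 468.2 -184.6] rect 467.7 -187.9 23 35 ang 105.4
top chgdisc px [232.  171.5] cen [625.4 107.1] rect 625.6 107.2 35 35 ang 168.2
side comb px [180.  189.2] cen [458.  222.8] rect 462.2 218.2 19 151 ang 94.7
[[120 115  98  75  85 107 114 117 114 115 111 117 121 120 121]
 [118  99  67  86 110 115 118 124 118 118 121 118 121 121 118]
 [110  81  76 105 108 125 123 123 125 125 123 117 116 116 113]
 [105  72  91 112 105 125 127 125 123 123 123 122 118 114 113]
 [104  63  92 120 115 123 123 126 123 125 124 125 123 119 120]
 [104  61  89 121 119 122 126 124 125 127 125 124 123 119 121]
 
[... 6122 characters left out ...]
 -0.000e+00]
 [-2.000e+00 -0.000e+00 -0.000e+00 -2.000e+00  1.000e+00 -1.000e+00
  -3.000e+00  0.000e+00 -3.000e+00 -1.000e+00 -4.000e+00  4.000e+00
   5.000e+00 -0.000e+00 -4.000e+00  3.000e+00  3.000e+00  2.000e+00
   5.000e+00  1.000e+00]
 [-2.000e+00 -3.000e+00 -3.000e+00 -2.000e+00 -1.000e+00 -4.000e+00
  -6.000e+00  7.000e+00 -2.000e+00 -2.000e+00  6.000e+00 -2.000e+00
  -3.000e+00 -1.000e+00 -0.000e+00 -1.000e+00  1.000e+00  0.000e+00
  -5.000e+00 -2.000e+00]
 [-7.000e+00  7.000e+00 -4.000e+00 -5.000e+00 -2.000e+00 -0.000e+00
   3.000e+00 -0.000e+00 -7.000e+00 -0.000e+00 -5.000e+00 -1.000e+00
  -0.000e+00  3.000e+00  1.000e+00  2.000e+00 -5.000e+00  4.000e+00
  -6.000e+00  1.000e+00]]
```

Run:
```python
from h import *
im,d=load('top');im2,d2=load('side');g=im.max(2).astype(int)
def rect(W,l):
    (cx,cy),s,a=cv2.minAreaRect((W*1000).astype('float32'));b=cv2.boxPoints(((cx,cy),s,a))
    e=max((b[1]-b[0],b[2]-b[1]),key=np.linalg.norm);e=e*np.sign(e[1]);print(l,np.round([cx,cy],1),np.round(s),'ang',np.degrees(np.arctan2(e[1],e[0])).round(1))
for n,I,z,B in(('top',im,.005,{'R':(136,160,200,200),'T':(266,155,328,192),'C':(333,158,396,198)}),('side',im2,.005,{'C':(315,240,390,287)})):
  for k,(u0,v0,u1,v1) in B.items():
    G=I.max(2)[v0:v1,u0:u1];dk=cv2.morphologyEx((G<75).astype('uint8'),2,np.ones((2,2)))
    v,u=np.nonzero(dk);hull=cv2.convexHull(np.c_[u,v].astype('int32'));m=np.zeros_like(dk);cv2.fillConvexPoly(m,hull,1)
    rect(onplane(n,hull[:,0]+[u0,v0],z)[:,:2],n+' tray'+k)
    v,u=np.nonzero(cv2.erode(m,np.ones((4,4)))&(G>95));W=onplane(n,np.c_[u+u0,v+v0],z)[:,:2];rect(W,n+' sil'+k)
for n,I,D,box in(('top',im,d,(165,205,235,235)),('side',im2,d2,(155,170,205,210))):
    h=cv2.cvtColor(I,cv2.COLOR_RGB2HSV);m=(h[...,0]>45)&(h[...,0]<80)&(h[...,1]>110);u0,v0,u1,v1=box
    v,u=np.nonzero(m[v0:v1,u0:u1]);rect(onplane(n,np.c_[u+u0,v+v0],.006)[:,:2],n+' comb');print('z',np.median(cloud(n,D)[v+v0,u+u0,2]))
def blob(n,D,u0,v0,u1,v1,za,zb,l):
    P=cloud(n,D)[v0:v1,u0:u1].reshape(-1,3);Q=P[(P[:,2]>za)&(P[:,2]<zb)];mm=(Q.min(0)+Q.max(0))/2
    (c,r)=cv2.minEnclosingCircle((Q[:,:2]*1000).astype('float32'));print(n,l,'mean',Q.mean(0).round(4),'circ',np.round(c,1),round(r,1),len(Q))
blob('top',d,379,222,398,240,.011,.03,'tin');blob('side',d2,316,305,340,328,.012,.03,'tin')
blob('top',d,318,208,342,230,.143,.156,'tb');blob('side',d2,268,212,292,272,.02,.13,'tbbar')
blob('top',d,222,160,245,184,.012,.024,'chgrim');blob('side',d2,232,176,260,194,.012,.022,'chgrim')
blob('top',d,240,215,262,232,.005,.014,'twz')
def z(I,u0,v0,u1,v1):
    c=I[v0:v1,u0:u1,::-1].astype(float);c=(c-c.min())/(c.max()-c.min())*255;return cv2.resize(c.astype('uint8'),(396,290),interpolation=cv2.INTER_CUBIC)
a=np.vstack([np.hstack([z(im,230,210,274,242),z(im,276,158,320,190)]),np.hstack([z(im2,194,200,238,232),z(im2,270,200,314,232)])])
cv2.imwrite('pics/twz.png',a)
```

```text
top trayR [599.8 318.7] [179.  91.] ang 87.2
top silR [588.8 293.5] [117.  68.] ang 87.2
top trayT [ 616.7 -107.6] [175.  91.] ang 86.5
top silT [ 601.9 -103.1] [53. 99.] ang 90.2
top trayC [ 604.9 -329. ] [ 92. 173.] ang 94.8
top silC [ 594.1 -330.4] [ 66. 163.] ang 94.8
side trayC [ 618.2 -320.2] [ 86. 173.] ang 94.7
side silC [ 607.8 -323.5] [ 46. 160.] ang 90.4
top comb [463.5 217.1] [ 27. 157.] ang 94.3
z 0.005159752965645192
side comb [463.2 217.2] [ 19. 149.] ang 96.0
z 0.008245985259179078
top tin mean [ 0.4354 -0.4006  0.0182] circ [ 435.3 -400.5] 19.8 122
side tin mean [ 0.4323 -0.4011  0.0192] circ [ 434.3 -399.6] 20.7 241
top tb mean [ 0.47   -0.2046  0.1495] circ [ 469.8 -205.1] 13.8 67
side tbbar mean [ 0.4615 -0.2116  0.0768] circ [ 512.9 -174.2] 70.2 416
top chgrim mean [0.6243 0.1061 0.0157] circ [625.3 105.2] 33.1 83
side chgrim mean [0.6216 0.1042 0.0155] circ [624.8 105.8] 33.7 124
top twz mean [0.4544 0.0426 0.0082] circ [459.9  44.6] 35.6 39
```

View pics/twz.png

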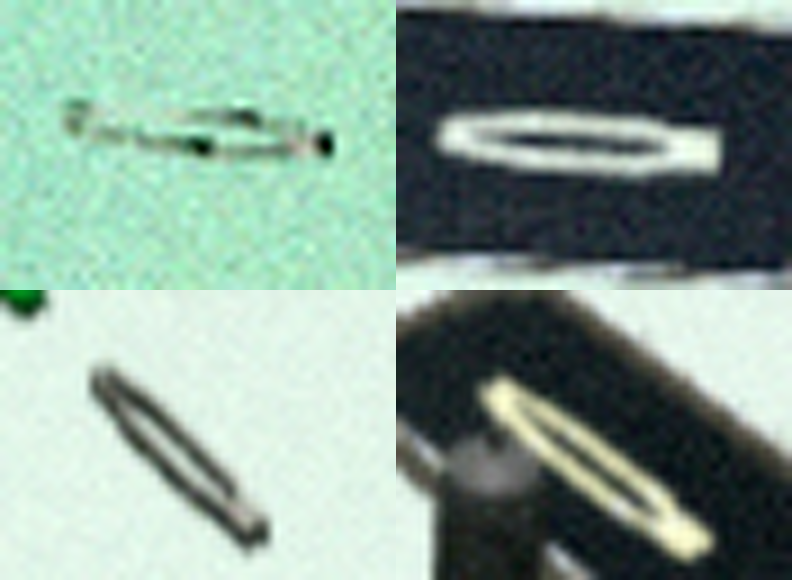

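Tips are to the left (+y) and the joined end to the right, in both the tweezers and their silhouette (top zoom: object ends at about px (238,222.6) and (265.7,225.6), silhouette ends at about (281,172.2) and (311.5,174.7)). Nothing needs flipping. I'll start with the comb.

```bash
python3 -m inch '[[130,-198,0,0,0,-34],[130,-198,0,0,0,-34],[262,-396,0,0,0,-68],[262,-396,0,0,0,-68],[262,-396,0,0,0,-68],[262,-396,0,0,0,-68],[262,-396,0,0,0,-68],[262,-396,0,0,0,-68],[262,-396,-135,0,0,-68],[262,-396,-135,0,0,-68],[262,-396,-135,0,0,-68],[262,-396,-135,0,0,-68]]' 60 20
python3 - <<'E'
from h import *
s=ctrl.get_state();print(s['position'],s['tool_rot'],s['joint_positions'])
im,d=shot('side',1);cv2.imwrite('pics/side1.png',cv2.resize(im[110:260,90:290,::-1],(800,600)))
W=onplane('top',[(238,222.6),(265.7,225.6)],.006);e=W[0]-W[1];print('twz',W,np.degrees(np.arctan2(e[1],e[0])),np.linalg.norm(e))
W=onplane('top',[(281,172.2),(311.5,174.7)],.005);e=W[0]-W[1];print('sil',W,np.degrees(np.arctan2(e[1],e[0])),np.linalg.norm(e))
print(onplane('top',[(364.5,177.3),(166.6,178)],.005), tri((238,222.6),(204.8,241-32)))
E
```

```text
time: 1.6
position: [0.463, 0.2226, 0.1023]
tool_rot: [2.142, 2.298, 0.0]
ft_force: [0.5, 0.1, 0.7]
grip_width: 0.69
grip_force: 0.0
[0.46301329 0.22255658 0.10229811] [2.14164179e+00 2.29801236e+00 7.76289935e-05] [-0.82056132  0.14499263  0.34546776  1.95714073 -0.05614005  1.0484389
 -0.3800034 ]
twz [[ 0.45836415  0.08619051  0.006     ]
 [ 0.44903862 -0.00411344  0.006     ]] 84.1040678029346 0.09078418707556328
sil [[ 0.62418714 -0.05375933  0.005     ]
 [ 0.61627385 -0.15388116  0.005     ]] 85.4809258266978 0.10043405772962158
[[ 0.6083103  -0.32741125  0.005     ]
 [ 0.60368296  0.32271317  0.005     ]] [0.45707356 0.08688487 0.00969709]
```

View pics/side1.png

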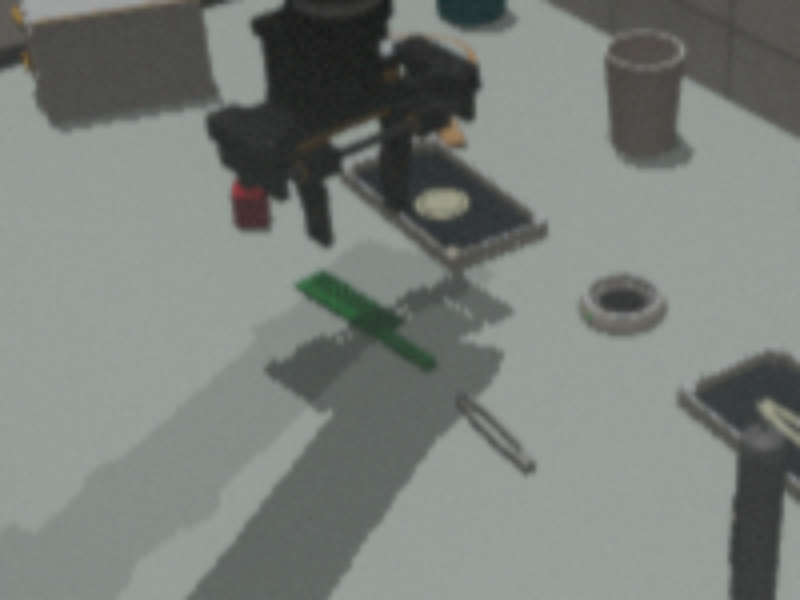

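The open gripper stands above the green comb, which is at about (370,315) in the crop, with the fingers straddling it across its width. I'll descend and close.

```bash
python3 -m inch '[[0,0,-50,0,0,0],[0,0,-75,0,0,0],[0,0,-86,0,0,0],[0,0,-86,0,0,0],[0,0,-86,0,0,0]]'
python3 -m inch '[[0,0,0,0,0,0],[0,0,0,0,0,0],[0,0,0,0,0,0],[0,0,0,0,0,0],[0,0,0,0,0,0],[0,0,0,0,0,0],[0,0,0,0,0,0],[0,0,0,0,0,0]]' 20 20
python3 -m inch '[[0,0,20,0,0,0],[0,0,80,0,0,0],[0,0,140,0,0,0],[0,0,184,0,0,0],[0,0,184,0,0,0]]'
```

```text
time: 2.28
position: [0.4641, 0.2231, 0.0174]
tool_rot: [2.142, 2.297, 0.005]
ft_force: [0.5, 0.5, 0.0]
grip_width: 0.689
grip_force: 0.0
time: 3.28
position: [0.4628, 0.2223, 0.0157]
tool_rot: [2.142, 2.298, 0.0]
ft_force: [0.5, -0.1, 1.5]
grip_width: 0.339
grip_force: 19.9
time: 3.9
position: [0.4648, 0.2235, 0.2035]
tool_rot: [2.141, 2.297, 0.012]
ft_force: [0.9, 0.1, 0.1]
grip_width: 0.341
grip_force: 19.9
```

```bash
python3 -m inch '[[15,-50,0,0,0,0],[30,-110,0,0,0,0],[45,-170,0,0,0,0],[60,-230,0,0,0,0],[75,-290,0,0,0,0],[90,-350,0,0,0,0],[105,-410,0,0,0,0],[120,-470,0,0,0,0],[135,-520,0,0,0,0],[143,-545,0,0,0,0],[143,-545,0,0,0,0],[143,-545,-60,0,0,0],[143,-545,-120,0,0,0],[143,-545,-150,0,0,0],[143,-545,-150,0,0,0],[143,-545,-150,0,0,0]]'
python3 - <<'E'
from h import *
im,d=shot('side',2);im2,d2=shot('top',2)
a=cv2.resize(im[200:300,300:433,::-1],(399,300));b=cv2.resize(im2[140:230,305,:][:,None].repeat(1,1) if 0 else im2[140:230,305:425,::-1],(400,300))
cv2.imwrite('pics/p2.png',np.hstack([a,b]))
E
```

```text
time: 5.9
position: [0.6065, -0.3223, 0.051]
tool_rot: [2.14, 2.298, 0.001]
ft_force: [-0.6, -1.0, 0.2]
grip_width: 0.336
grip_force: 19.9
```

View pics/p2.png

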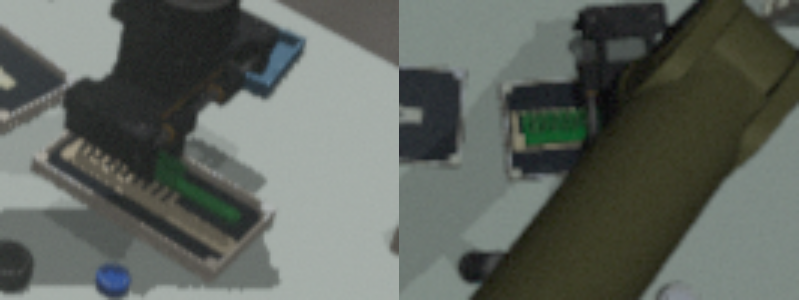

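The comb hangs level above its silhouette. In the top half, its left end is at about (522,128) and the silhouette's at about (513,130), which agrees once height parallax is allowed for. I'll lower and release.

```bash
python3 -m inch '[[0,0,-15,0,0,0],[0,0,-24,0,0,0],[0,0,-28,0,0,0],[0,0,-29.5,0,0,0],[0,0,-29.5,0,0,0],[0,0,-29.5,0,0,0]]'
python3 -m inch '[[0,0,0,0,0,0],[0,0,0,0,0,0],[0,0,0,0,0,0],[0,0,0,0,0,0]]' 45
python3 -m inch '[[0,0,8,0,0,0],[0,0,30,0,0,0],[0,0,90,0,0,0],[0,0,140,0,0,0],[-60,-20,160,0,0,0],[-120,-60,160,0,0,0],[-171,-78,160,0,0,0],[-171,-78,160,0,0,0],[-171,-78,100,0,0,0],[-171,-78,60,0,0,0],[-171,-78,60,0,0,0]]'
python3 - <<'E'
from h import *
im,d=shot('side',3)
cv2.imwrite('pics/p3.png',cv2.resize(im[220:345,270:437,::-1],(800,600)))
E
```

```text
time: 6.75
position: [0.6055, -0.3227, 0.0206]
tool_rot: [-2.142, -2.298, -0.0]
ft_force: [-2.7, 2.3, 6.1]
grip_width: 0.337
grip_force: 19.9
time: 7.25
position: [0.6056, -0.3227, 0.0199]
tool_rot: [2.142, 2.298, -0.0]
ft_force: [0.3, 1.0, 0.9]
grip_width: 0.518
grip_force: 0.0
time: 8.62
position: [0.4338, -0.399, 0.0784]
tool_rot: [-2.138, -2.295, 0.001]
ft_force: [-0.2, -0.5, 0.5]
grip_width: 0.516
grip_force: 0.0
```

View pics/p3.png

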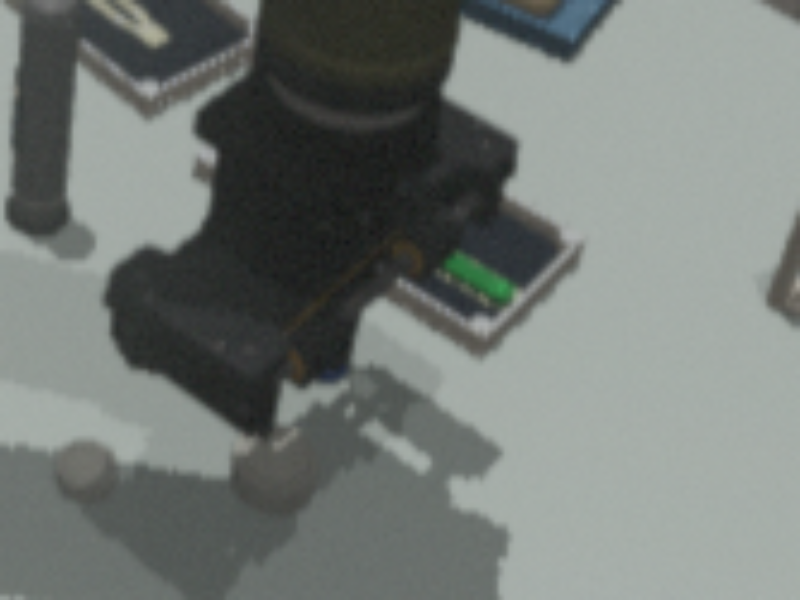

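The comb lies on its silhouette, with a thin pale strip still showing on its -x side; I'll measure that later. The gripper is above the tin at about (275,470).

```bash
python3 -m inch '[[0,0,0,0,0,0],[0,0,0,0,0,0],[0,0,-30,0,0,0],[0,0,-50,0,0,0],[0,0,-62,0,0,0],[0,0,-62,0,0,0],[0,0,-62,0,0,0]]' 65
python3 -m inch '[[0,0,0,0,0,0],[0,0,0,0,0,0],[0,0,0,0,0,0],[0,0,0,0,0,0],[0,0,0,0,0,0],[0,0,0,0,0,0],[0,0,0,0,0,0]]' 30 20
python3 -m inch '[[0,0,20,0,0,0],[0,0,80,0,0,0],[0,0,140,0,0,0],[0,0,184,0,0,0],[0,0,184,0,0,0]]'
```

```text
time: 9.55
position: [0.435, -0.4013, 0.0188]
tool_rot: [2.142, 2.297, -0.0]
ft_force: [0.2, -0.4, -0.4]
grip_width: 0.748
grip_force: 0.0
time: 10.42
position: [0.4348, -0.4008, 0.0183]
tool_rot: [2.142, 2.298, 0.0]
ft_force: [-0.8, 0.2, 2.2]
grip_width: 0.449
grip_force: 20.0
time: 11.05
position: [0.4361, -0.4029, 0.2073]
tool_rot: [2.137, 2.291, 0.003]
ft_force: [-1.0, -0.1, -0.3]
grip_width: 0.451
grip_force: 20.0
```

Run:
```python
from meas import *
im,d=shot('top',4);im2,d2=shot('side',4)
h=cv2.cvtColor(im,cv2.COLOR_RGB2HSV);m=(h[...,0]>45)&(h[...,0]<80)&(h[...,1]>110)
v,u=np.nonzero(m);k=(u>330)&(u<400);W=onplane('top',np.c_[u,v][k],.011)[:,:2]*1000;print(len(W),W.min(0),W.max(0),cv2.minAreaRect(W.astype('float32')))
h=cv2.cvtColor(im2,cv2.COLOR_RGB2HSV);m=(h[...,0]>45)&(h[...,0]<80)&(h[...,1]>110)
v,u=np.nonzero(m);W=onplane('side',np.c_[u,v][u>300],.011)[:,:2]*1000;print(len(W),W.min(0),W.max(0),cv2.minAreaRect(W.astype('float32')))
a=cv2.resize(im2[230:300,300:400,::-1],(400,280));b=cv2.resize(im[140:210,315:415,::-1],(400,280))
cv2.imwrite('pics/p4.png',np.hstack([a,b]))
print(ctrl.get_state()['grip_width']*87)
```

```text
284 [ -13.53355544 -402.50049542] [ 621.85686638 -230.8891451 ] ((303.28851318359375, -316.89990234375), (153.13580322265625, 638.4712524414062), 88.29891967773438)
174 [ 591.8491806  -405.29842897] [1570.37640256  393.68646821] ((1066.59423828125, 17.530120849609375), (1256.219482421875, 71.68914794921875), 39.27399826049805)
39.242527898137006
```

View pics/p4.png

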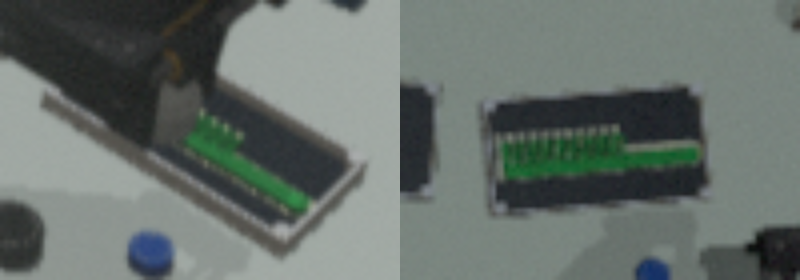

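In the top half the comb fills its silhouette to within about 3 mm. The tin is gripped at 39 mm, so I'll carry it to the round tray.

```bash
python3 -m inch '[[45,45,0,0,0,0],[90,90,0,0,0,0],[120,140,0,0,0,0],[125,200,0,0,0,0],[130,260,0,0,0,0],[135,320,0,0,0,0],[140,380,0,0,0,0],[145,440,0,0,0,0],[150,500,0,0,0,0],[155,560,0,0,0,0],[160,620,0,0,0,0],[165,680,0,0,0,0],[169,715,0,0,0,0],[169,724,0,0,0,0],[169,724,-60,0,0,-2],[169,724,-120,0,0,-4],[169,724,-150,0,0,-7],[169,724,-150,0,0,-7]]'
python3 -m inch '[[0,0,-15,0,0,0],[0,0,-24,0,0,0],[0,0,-27,0,0,0],[0,0,-28.5,0,0,0],[0,0,-28.5,0,0,0],[0,0,-28.5,0,0,0]]'
```

```text
time: 13.4
position: [0.6013, 0.3199, 0.0482]
tool_rot: [-2.28, -2.161, 0.013]
ft_force: [0.5, -0.2, 0.1]
grip_width: 0.447
grip_force: 20.0
time: 14.15
position: [0.6039, 0.3234, 0.024]
tool_rot: [2.278, 2.163, 0.001]
ft_force: [0.9, -0.4, -0.3]
grip_width: 0.448
grip_force: 20.0
```

```bash
python3 -m inch '[[0,0,-1,0,0,0],[0,0,-1,0,0,0],[0,0,-1,0,0,0]]'
python3 -m inch '[[0,0,0,0,0,0],[0,0,0,0,0,0],[0,0,0,0,0,0],[0,0,0,0,0,0]]' 49
python3 -m inch '[[0,0,10,0,0,0],[0,0,60,0,0,0],[0,0,110,0,0,0],[-40,-70,110,0,0,0],[-80,-130,110,0,0,0],[-120,-190,110,0,0,0],[-149,-280,110,0,0,-1],[-149,-280,110,0,0,-2],[-149,-280,60,0,0,-3],[-149,-280,60,0,0,-3],[-149,-280,60,0,0,-3]]'
python3 - <<'E'
from h import *
s=ctrl.get_state();R,_=cv2.Rodrigues(s['tool_rot']);print(s['position'],np.degrees(np.arctan2(R[1,1],R[0,1])))
im,d=shot('top',5);im2,d2=shot('side',5)
cv2.imwrite('pics/p5.png',np.hstack([cv2.resize(im2[130:260,150:280,::-1],(399,400)),cv2.resize(im[150:250,130:230,::-1],(400,400))]))
g=im.max(2)
E
```

```text
time: 14.52
position: [0.6039, 0.3234, 0.0233]
tool_rot: [2.278, 2.163, 0.001]
ft_force: [-0.8, -0.4, 4.7]
grip_width: 0.451
grip_force: 20.0
time: 15.02
position: [0.6035, 0.3232, 0.0222]
tool_rot: [2.278, 2.163, -0.001]
ft_force: [-0.2, -0.8, -0.0]
grip_width: 0.563
grip_force: 0.0
time: 16.4
position: [0.4557, 0.044, 0.0839]
tool_rot: [2.332, 2.103, 0.002]
ft_force: [-0.0, 0.3, -0.1]
grip_width: 0.56
grip_force: 0.0
[0.45571477 0.04404205 0.08387008] -5.907061348216005
```

View pics/p5.png

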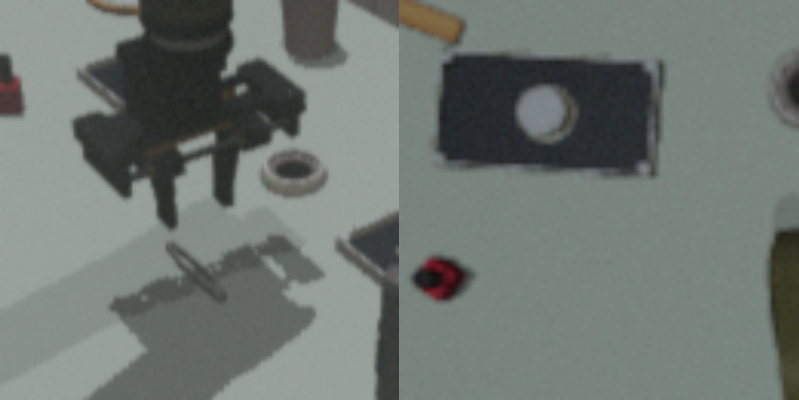

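The tin sits centred on its disc at (545,112) in the top half, and the gripper straddles the tweezers. I'll grasp them now.

```bash
python3 -m inch '[[-1,-2,-30,0,0,0],[-1,-2,-55,0,0,0],[-1,-2,-67,0,0,0],[-1,-2,-67,0,0,0],[-1,-2,-67,0,0,0]]' 45
python3 -m inch '[[0,0,0,0,0,0],[0,0,0,0,0,0],[0,0,0,0,0,0],[0,0,0,0,0,0],[0,0,0,0,0,0],[0,0,0,0,0,0],[0,0,0,0,0,0]]' 5 12
python3 -m inch '[[0,0,20,0,0,0],[0,0,70,0,0,0],[0,0,100,0,0,0],[0,0,100,0,0,0]]'
python3 - <<'E'
from h import *
im,d=shot('top',6);im2,d2=shot('side',6)
cv2.imwrite('pics/p6.png',np.hstack([cv2.resize(im2[110:230,160:280,::-1],(400,400)),cv2.resize(im[170:270,200:300,::-1],(400,400))]))
E
```

```text
time: 17.12
position: [0.4544, 0.0416, 0.0164]
tool_rot: [2.333, 2.103, 0.002]
ft_force: [-0.2, 0.9, -0.3]
grip_width: 0.516
grip_force: 0.0
time: 18.0
position: [0.4537, 0.0413, 0.0157]
tool_rot: [-2.334, -2.103, -0.0]
ft_force: [-1.2, 1.0, 2.8]
grip_width: 0.16
grip_force: 12.0
time: 18.5
position: [0.4555, 0.0418, 0.1177]
tool_rot: [2.333, 2.102, 0.008]
ft_force: [-0.4, -0.1, -1.2]
grip_width: 0.153
grip_force: 12.0
```

View pics/p6.png

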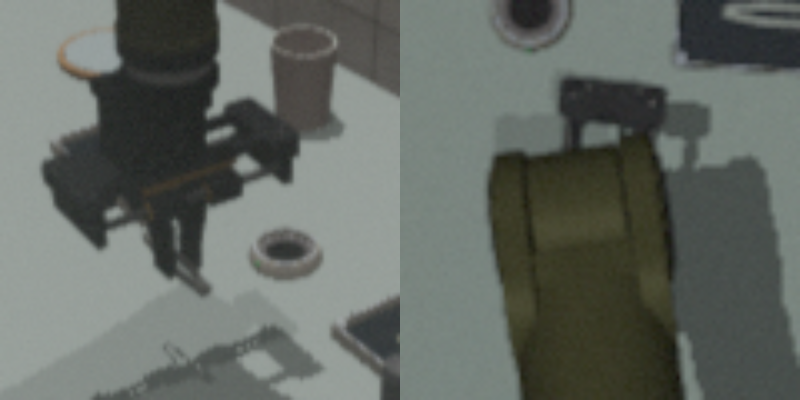

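The tweezers are held (13.5 mm) with the joined end pointing toward -y, at (205,285) in the side half. I'll place them now.

```bash
python3 -m inch '[[40,-35,10,0,0,1],[80,-70,10,0,0,2],[120,-105,10,0,0,2.6],[150,-130,10,0,0,2.6],[166,-145,0,0,0,2.6],[166,-145,-50,0,0,2.6],[166,-145,-75,0,0,2.6],[166,-145,-88,0,0,2.6],[166,-145,-93,0,0,2.6],[166,-145,-94,0,0,2.6],[166,-145,-95,0,0,2.6],[166,-145,-95,0,0,2.6],[166,-145,-95,0,0,2.6]]'
python3 - <<'E'
from h import *
im2,d2=shot('side',7)
cv2.imwrite('pics/p7.png',cv2.resize(im2[150:250,230:350,::-1],(600,500)))
E
```

```text
time: 20.23
position: [0.62, -0.1036, 0.0211]
tool_rot: [2.285, 2.155, 0.001]
ft_force: [0.1, 0.1, 0.1]
grip_width: 0.157
grip_force: 12.0
```

View pics/p7.png

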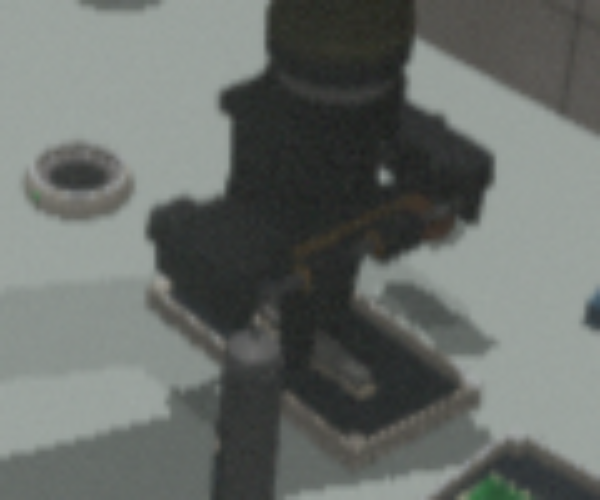

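The tweezers lie on their silhouette, the joined end at (365,390). Releasing, then going above the toothbrush.

```bash
python3 -m inch '[[0,0,-0.7,0,0,0],[0,0,-0.7,0,0,0]]'
python3 -m inch '[[0,0,0,0,0,0],[0,0,0,0,0,0],[0,0,0,0,0,0],[0,0,0,0,0,0]]' 30
python3 -m inch '[[0,0,10,0,0,0],[0,0,60,0,0,0],[0,0,120,0,0,0],[0,0,180,0,0,0],[0,0,215,0,0,0],[-50,-33,215,0,0,0],[-100,-66,215,0,0,0],[-150,-101,215,0,0,0],[-150,-101,215,0,0,0],[-150,-101,215,0,0,0]]' 
python3 -m inch '[[0,0,0,0,0,0],[0,0,0,0,0,0],[0,0,0,0,0,0]]' 65
python3 - <<'E'
from h import *
im,d=shot('top',8);im2,d2=shot('side',8);g=im.max(2)
P=cloud('side',d2)[205:272,262:296].reshape(-1,3)
Q=P[(P[:,2]>.05)&(P[:,2]<.135)&(abs(P[:,0]-.47)<.04)&(abs(P[:,1]+.205)<.04)]
for a in(.05,.09,.115):
    q=Q[(Q[:,2]>a)&(Q[:,2]<a+.02)];print(a,len(q),q.mean(0))
cv2.imwrite('pics/p8.png',np.hstack([cv2.resize(im2[130:280,220:370,::-1],(400,400)),cv2.resize(im[140:240,250:350,::-1],(400,400))]))
E
```

```text
time: 20.52
position: [0.6199, -0.1037, 0.0207]
tool_rot: [-2.286, -2.155, -0.001]
ft_force: [-2.1, 0.7, 5.9]
grip_width: 0.157
grip_force: 12.0
time: 21.02
position: [0.6196, -0.1037, 0.0197]
tool_rot: [-2.286, -2.155, 0.0]
ft_force: [-0.1, -0.2, -0.7]
grip_width: 0.343
grip_force: 0.0
time: 22.28
position: [0.4701, -0.2044, 0.2356]
tool_rot: [2.286, 2.154, 0.004]
ft_force: [1.3, -0.3, -0.0]
grip_width: 0.349
grip_force: 0.0
time: 22.65
position: [0.47, -0.2044, 0.2347]
tool_rot: [2.285, 2.156, -0.002]
ft_force: [-1.0, -0.3, 0.3]
grip_width: 0.598
grip_force: 0.0
0.05 79 [ 0.46119917 -0.21146268  0.06025583]
0.09 83 [ 0.46089659 -0.21138255  0.09992746]
0.115 81 [ 0.46149771 -0.21219587  0.12504726]
```

View pics/p8.png

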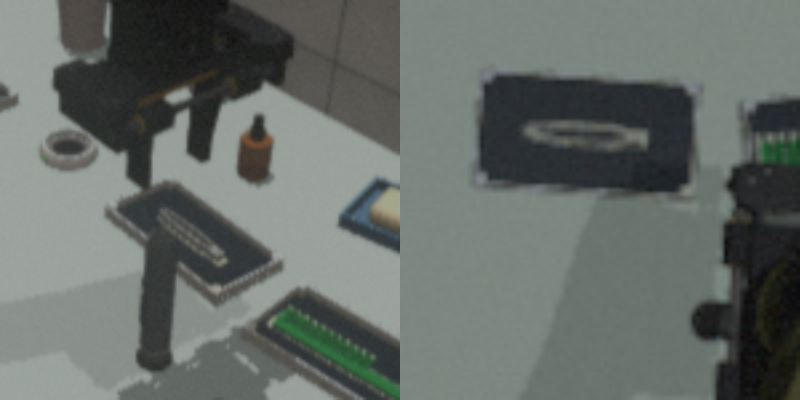

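The tweezers lie on their silhouette, at (585,135) in the top half. The fingers are open above the toothbrush.

```bash
python3 -m inch '[[0,0,-50,0,0,0],[0,0,-90,0,0,0],[0,0,-110,0,0,0],[0,0,-115,0,0,0],[0,0,-115,0,0,0],[0,0,-115,0,0,0]]' 65
python3 -m inch '[[0,0,0,0,0,0],[0,0,0,0,0,0],[0,0,0,0,0,0],[0,0,0,0,0,0],[0,0,0,0,0,0],[0,0,0,0,0,0],[0,0,0,0,0,0],[0,0,0,0,0,0]]' 15 30
python3 -m inch '[[0,0,10,0,0,0],[0,0,40,0,0,0],[0,0,60,0,0,0],[0,0,60,0,0,0],[0,0,60,0,0,0]]'
python3 - <<'E'
from h import *
im2,d2=shot('side',9)
P=cloud('side',d2)[150:275,255:310].reshape(-1,3)
for a in(.07,.09,.11,.13):
    q=P[(P[:,2]>a)&(P[:,2]<a+.02)&(abs(P[:,0]-.47)<.04)&(abs(P[:,1]+.205)<.04)];print(a,len(q),q.mean(0))
E
```

```text
time: 23.5
position: [0.4705, -0.205, 0.121]
tool_rot: [2.285, 2.154, 0.002]
ft_force: [0.7, -0.3, -0.1]
grip_width: 0.749
grip_force: 0.0
time: 24.5
position: [0.4696, -0.2047, 0.1199]
tool_rot: [2.286, 2.155, -0.0]
ft_force: [0.3, 0.3, 0.9]
grip_width: 0.323
grip_force: 30.0
time: 25.12
position: [0.4693, -0.2044, 0.1793]
tool_rot: [-2.285, -2.155, 0.0]
ft_force: [-0.3, -0.3, -1.2]
grip_width: 0.326
grip_force: 30.0
0.07 80 [ 0.46093913 -0.2113216   0.0797435 ]
0.09 78 [ 0.46189679 -0.21266214  0.10046483]
0.11 81 [ 0.46184808 -0.21115164  0.12026682]
0.13 84 [ 0.46144789 -0.2117343   0.14018951]
```

It hangs upright and was grasped without shifting. I'll carry it to the charger and lower it.

```bash
python3 -m inch '[[10,20,0,0,0,0],[30,60,0,0,0,0],[50,100,0,0,0,0],[70,140,0,0,0,0],[90,180,0,0,0,0],[110,220,0,0,0,0],[130,260,0,0,0,0],[145,290,0,0,0,0],[153,306,0,0,0,0],[155,310,0,0,0,0],[155,310,-15,0,0,0],[155,310,-25,0,0,0],[155,310,-25,0,0,0],[155,310,-25,0,0,0]]'
python3 - <<'E'
from h import *
im2,d2=shot('side',10);cv2.imwrite('pics/p10.png',cv2.resize(im2[80:220,175:315,::-1],(560,560)))
E
```

```text
time: 26.92
position: [0.6247, 0.1047, 0.1551]
tool_rot: [2.287, 2.154, 0.0]
ft_force: [-0.0, 0.3, -1.0]
grip_width: 0.32
grip_force: 30.0
```

View pics/p10.png

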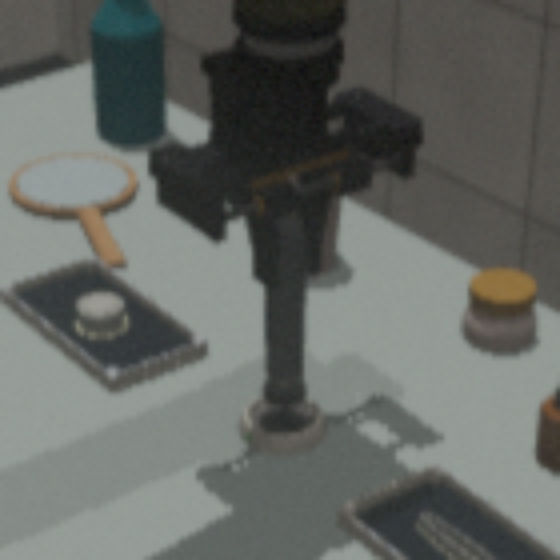

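The foot hangs just above the well, at (285,395) over the ring at (285,425). I'll lower it.

```bash
python3 -m inch '[[0,0,-10,0,0,0],[0,0,-18,0,0,0],[0,0,-23,0,0,0],[0,0,-26,0,0,0],[0,0,-27,0,0,0],[0,0,-27,0,0,0],[0,0,-27,0,0,0]]'
```

```text
time: 27.85
position: [0.6248, 0.1053, 0.128]
tool_rot: [2.286, 2.155, 0.001]
ft_force: [-1.4, -0.2, -1.1]
grip_width: 0.327
grip_force: 30.0
```

```bash
python3 -m inch '[[0,0,-0.7,0,0,0],[0,0,-0.7,0,0,0],[0,0,-0.7,0,0,0]]'
python3 -m inch '[[0,0,0,0,0,0],[0,0,0,0,0,0],[0,0,0,0,0,0],[0,0,0,0,0,0],[0,0,0,0,0,0]]' 60
python3 -m inch '[[0,0,10,0,0,0],[0,0,50,0,0,0],[0,0,100,0,0,0],[0,0,130,0,0,0],[-60,0,150,0,0,0],[-120,0,150,0,0,0],[-180,0,150,0,0,0],[-180,0,150,0,0,0],[-180,0,150,0,0,0]]'
python3 - <<'E'
from h import *
im,d=shot('top',11);im2,d2=shot('side',11)
P=cloud('side',d2)[100:200,220:275].reshape(-1,3)
for a in(.03,.07,.11,.13):
    q=P[(P[:,2]>a)&(P[:,2]<a+.02)&(abs(P[:,0]-.625)<.04)&(abs(P[:,1]-.105)<.04)];print(a,len(q),q.mean(0)+[.0076,.0085,0])
cv2.imwrite('pics/p11.png',np.hstack([cv2.resize(im2[90:330,130:400,::-1],(400,356)),cv2.resize(im[110:260,130:400,::-1][:, :270],(400,356))]))
E
```

```text
time: 28.22
position: [0.6249, 0.1053, 0.1279]
tool_rot: [2.286, 2.155, 0.001]
ft_force: [-1.9, 0.7, 5.0]
grip_width: 0.324
grip_force: 30.0
time: 28.85
position: [0.6246, 0.1053, 0.1271]
tool_rot: [2.286, 2.155, -0.0]
ft_force: [0.4, -0.1, -0.6]
grip_width: 0.677
grip_force: 0.0
time: 29.98
position: [0.4454, 0.1053, 0.2783]
tool_rot: [2.286, 2.155, 0.005]
ft_force: [0.3, -0.8, 0.5]
grip_width: 0.69
grip_force: 0.0
0.03 53 [0.62602038 0.10615793 0.04046403]
0.07 57 [0.62532247 0.10624105 0.07988749]
0.11 56 [0.62534956 0.10604768 0.12005066]
0.13 58 [0.62456012 0.10638962 0.13955348]
```

View pics/p11.png

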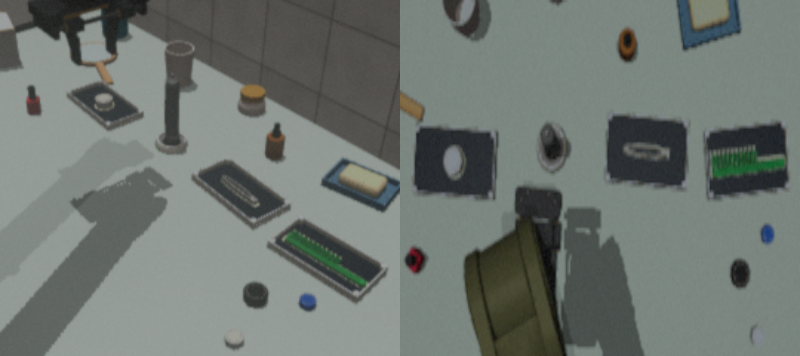

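All four things are in place. In the top half the tin is at (453,160), the toothbrush at (552,140), the tweezers at (645,150) and the comb at (745,160). Both bottles are still standing, so I'm handing in.

```bash
python3 -c "
from bench import ctrl
print(ctrl.close_job())"
```

```text
the job is handed in; nothing more can be done
None
```

I handed the job in at about 30 s: the last pictures show the comb, tweezers and tin lying on their silhouettes, the toothbrush upright in its charger, and both bottles still standing; no verdict came back.

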